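# Clamp a glued printed housing in the bench ratchet clamp

## Robot

A 7-joint arm with a two-finger parallel gripper is mounted at the origin on the work surface. World frame = base frame: x ahead of the robot, y to its left, z up, the work surface at z = 0. Lengths are in m, angles in degrees, forces in N, time in s.
With the tool pointing down it reaches from about 0.425 to 0.925 m from the base axis. Payload 6.8 kg.
Tool frame: the origin (TCP) lies at the very end of the fingers, on their centre line; the grasp point (between the pads) lies 19 mm behind it (ctrl.tcp_to_grasp is the distance from the TCP to the grasp point, in m); z points along the fingers, x is the direction in which the jaws open and shut, and the axes are right-handed (so a half turn about z gives the same grasp; the last joint's range is limited). The gripper opens to 88 mm and grips with 3 to 60 N. Pads are 20 mm wide; open, the fingers measure 115 mm over their backs; the gripper's body (75 mm by 178 mm) begins 61 mm behind the grasp point.
Start: joints at [-70.193, 27.33, 1.283, 89.118, -0.659, 63.558, -4.761], TCP at [0.296, 0.607, 0.223] pointing down, gripper open.
Joint ranges: [-169.35, 169.35], [-19.33, 120.38], [-80.79, 83.38], [13.8, 139.57], [-78.32, 258.32], [9.67, 109.79], [-169.56, 169.56]. Speed limits (degrees/s): [136.94, 136.94, 180, 180, 180, 180, 180].

## Interface

Orientations are given as a 3x3 rotation matrix whose columns are the frame's x, y, z axes.
In Python, from cell import ctrl gives the robot as it stands.
- The arm moves only by the tool apply_moves, never from a script. Its argument "motion" is a list of rows, each a list of 6 numbers: the shift along the tool's x, y, z as a fraction of full scale, then the turn, a rotation vector about the tool's x, y, z as a fraction of full scale. In form: [[dx, dy, dz, ax, ay, az], ...]. A call has 1 to 20 rows; each row shifts and turns the commanded pose from where the row before left it, along the tool's axes as they then stand; what a row does not reach is not made up. Full scale, the value 1, is 0.2 m for a shift and 180 degrees for a turn. A row lasts 1/10 s, in which the tool goes at most 50 mm and 8.59 degrees, less where a joint would pass 70% of its speed; a pose out of reach is approached as far as the arm can. A call with a number of a shift or a turn outside -1 to 1 is refused whole. A call with a gripper value outside its range is refused whole. "gripper" is the closure, from 0 (fully open) to 1 (shut), set as the call begins (left out, the last holds). The fingers move at their own pace and stop on an object; "force" is the grip in N (left out, the last holds). Time passes only in rows, so rows that do not move let the fingers close. It gives the time, the measured TCP pose, the force and the opening at its end, in the units of the state.
- ctrl.sense(): the state, without advancing time (a new reading comes with each control period).
- ctrl.read_camera(name): name is "scene" or "side" or "wrist"; returns (picture, depth): 400x640x3 uint8, blue, green, red; 400x640 float32, m along the optical axis (not along the pixel's ray), 0 where there is no reading.
- ctrl.calibration(name): a dict with "fx", "fy", "cx", "cy" (pixels), "k1" (the pictures are not rectified: a ray, as slopes to the right and down, at radius r is drawn at 1 + k1 r^2 times it, then the intrinsics apply), "T" (4x4, takes a point from camera to world coordinates). Camera axes: x right, y up, looking along -z (the intrinsics and any distortion apply to the point x, -y, -z); pixel columns grow to the right and rows downward; lengths in m; the calibration is good to about 2 mm. A picture is of the moment at which its call begins: read the wrist's pose just before it. calibration takes no time and is no camera call; for the wrist camera it gives the pose at the moment of the call.
- ctrl.job_done(): hands the job in, once; it reports no verdict.
Trained networks look in the newest picture that a camera, given by its name, has taken for a name from the list of things; names that differ only in an ending like _2 or _b are one class to them, and where a whole thing is asked for, a point or a joint stands for the part that bears it (a point fixed in the world has none). Each returns a list of dicts, best first, with "score" (0 to 1); they miss things now and then, are a little off and sometimes report something else, mostly with a low value. They report only what shows in the picture. A call takes as long as a camera call.
- ctrl.look_for(query, camera): "bbox" ([left, top, right, bottom] in pixels, round what is visible of it).
The state is a dict: "clock": time; "joint_positions": joint angles; "dq": joint speeds; "joint_efforts": joint torques, N m; "eef_pos": TCP position; "ee_rot": TCP orientation; "wrist_force": force on the tool from outside, world axes, zero at the start; "torque": the same for the moment, N m; "opening": finger opening in m.
Only numpy, scipy, OpenCV 4.12 (cv2) and the standard library are available. Lean on these libraries where they do the work, as an engineer would, in place of code of your own. Each camera call takes 0.05 s, during which the arm holds its last target.

## Task

Set the freshly glued printed housing upright on the bed of the bench ratchet clamp, long side along the clamp and pushed up square against the fixed jaw, and let go of it. Then pump the trigger (never push the jaw itself) until the sprung pad meets the housing and its spring is squeezed about half-way, never nearly to its end, which would crush the part. Finish while still holding the trigger down with that grip on the housing, and leave the other parts and tools around it where they are.

Things in the scene. Friction and masses are not known exactly. Their poses are not given: they have to be found in the camera images.
- housing_center (a point): Centre, half-way up, of the printed housing: a loose grey plastic box 60 mm long (its x axis), 40 wide (y), 44 tall (z), 0.08 to 0.17 kg, standing on the bench, with a dark glue seam round the middle of its length and thin dark vent slots in its flat top. Grip it across the 40 mm width. Both ends are alike.
- seat (a point): Where the housing's centre lies when it sits on the bed fully home against the fixed jaw; x axis = clamp axis, pointing to the fixed jaw, z up. Fixed to the clamp. The bed (60 mm wide, 100 long, level) is 22 mm below this point, 20 mm above the bench; the fixed jaw's upright face (50 mm wide, top 28 mm above this point) is 30 mm away along +x.
- pad_face (a point): Centre of the front face of the sprung pad (44 mm wide, 40 tall), which looks along the clamp's +x, 4 mm above the seat's height. It is carried by the moving jaw (black head 46 mm wide, top 27 mm above the seat). At the start it is 22 to 40 mm short of a fully seated housing.
- pad_squeeze (a joint): How far the pad's spring is squeezed, m: 0 free, 0.018 at the end of its travel. The spring gives 2 N per mm; half-way is 0.008 to 0.009 (16 to 18 N on the housing).
- jaw_travel (a joint): Travel of the moving jaw along the clamp axis, m, 0 (open) to 0.070; starts at 0 to 0.018. Each press of the trigger drives it on by a pawl on teeth 5 mm apart. As the trigger rises the jaw stays, held by 5 N of sliding friction only: pushed harder by the pad's spring it slips back with the trigger, so the firm grip lasts only while the trigger is held down.
- trigger_angle (a joint): Angle of the trigger, rad: 0 up (rest, spring return), 0.42 fully down (firm stop). It drives the jaw 43 mm per rad, 18 mm a whole press, less up to 5 mm lost before the pawl finds a tooth. To pump, let it rise fully between presses.
- trigger_press (a point): Press point: top centre of the trigger's paddle (42 mm along the clamp, 36 wide), at the clamp's end away from the fixed jaw. Press straight down with closed fingers. At rest 126 mm above the bench; fully down 35 mm lower and 4 mm farther from the fixed jaw. Needs 3-4 N (spring), 2-3 N more as the jaw moves, then 0.5 N more per newton on the housing (about 15 N in all at half-way).
- clamp: The bench clamp: origin on the bench on its centre line, x axis to the fixed jaw. Aluminium base plate 80 mm wide, 12 thick from x -210 to +135 mm; bed x 0 to 100; fixed jaw face x 100, 70 mm high; black body with the trigger's hinge x -125 to -55, 48 wide, 112 tall; steel toothed bar 50 mm up.
- jaw: The moving jaw with its toothed bar and pad; its frame coincides with the clamp's when fully open. Not to be touched or pushed by the robot.
- pad: The sprung pad; its origin is the centre of its front face.
- trigger: The trigger lever; its origin is on its hinge, 100 mm above the bench.
- housing: The printed housing; its origin is the centre of its underside (same axes as housing_center).
- hub: Bystander: a grey printed round hub, flange 52 mm across, 36 mm tall, standing on the bench.
- bracket: Bystander: a small grey printed angle bracket, 40 x 30 x 34 mm.
- glue: Bystander: a glue bottle 40 mm across, 110 mm tall.
- scraper: Bystander: a scraper lying on the bench.

How it is judged (in metres and radians):
On the way, in this order (a step that is already met when the one before it is completed fails the run):
1. the housing stands on the bed, square and against the fixed jaw (within 5 mm), and is let go (x of housing_center in the frame of seat between -0.005 and 0.004 m and y of housing_center in the frame of seat between -0.012 and 0.012 m and z of housing_center in the frame of seat between -0.003 and 0.003 m and angle between the x axis of housing_center and the x axis of seat, either way round below 0.1 rad and angle between housing_center's own z axis and vertical below 0.06 rad and contact force between the fingers and housing below 0.1 N), for 0.2 s.
2. the pad, driven by the trigger, presses the housing (contact force between pad and housing above 3 N and contact force between the fingers and trigger above 1 N), for 0.1 s.
At the end, for the whole second after the job is handed in: Fingers hold the trigger down (over 2 N, off its rest); the pad squeezes the housing with 9 to 24 N (spring in 4.5 to 12 mm of 18); the housing is on the bed, within 3 mm of home at the fixed jaw, 12 mm of the centre line, square to 0.1 rad, upright, clear of the fingers (x of housing_center in the frame of seat between -0.003 and 0.004 m and y of housing_center in the frame of seat between -0.012 and 0.012 m and z of housing_center in the frame of seat between -0.003 and 0.003 m and angle between the x axis of housing_center and the x axis of seat, either way round below 0.1 rad and angle between housing_center's own z axis and vertical below 0.06 rad and contact force between the fingers and housing below 0.1 N and contact force between pad and housing between 9 and 24 N and value of joint pad_squeeze between 0.0045 and 0.012 m and contact force between clamp and housing above 4 N and contact force between the fingers and trigger above 2 N and value of joint trigger_angle above 0.03 rad); the arm keeps its last pose, push and grip.
It fails at once if the housing is crushed: over 27 N from the pad (spring squeezed over 13.5 mm) (contact force between pad and housing above 27 N or value of joint pad_squeeze above 0.0135 m).
It fails at once if the robot pushes the moving jaw or its pad instead of working the trigger (contact force between any of the arm, the fingers and jaw above 2 N).
It fails at once if another thing on the bench is moved over 30 mm (distance of any of hub, bracket, glue, scraper from where it was at the start of the episode above 0.03 m).
It also fails if it takes over 58 s, if anything falls off the work surface, if the arm or the gripper's body presses on something with over 40 N, if the wrist force passes 120 N, or if a joint passes its speed limit or range.

## Working session

There is one attempt and no reset: what is moved stays moved. The work goes in short steps, Python scripts to look and compute and a tool call to move; the robot and the scene stay as the last step left them, time stands still between calls to the robot, and variables do not carry over. Pictures are saved under pics/ and viewed, and the job is handed in when it is done.

Besides the shell and the picture viewer there is one more tool, called by a JSON object that holds its "name" and its "arguments", one argument or row to a line. apply_moves: Moves the arm, as the interface text tells. Shift numbers are shares of 0.2 m and turn numbers shares of 180 degrees, none past 1 either way. Its arguments: {"type":"object","properties":{"motion":{"type":"array"},"gripper":{"type":"number"},"force":{"type":"number"}},"required":["motion"]}

```bash
ls; mkdir -p pics; cat > h.py <<'E'
import numpy as np, cv2
from cell import ctrl
def ray(c,u,v):
    x=(u-c['cx'])/c['fx'];y=(v-c['cy'])/c['fy'];
    p=np.array([x,y]);q=p.copy()
    for _ in range(20): q=p/(1+c['k1']*(q@q))
    return q
def pt(c,u,v,d):
    q=ray(c,u,v); P=np.array([q[0]*d,-q[1]*d,-d,1]); return (np.array(c['T'])@P)[:3]
def proj(c,P):
    q=np.linalg.inv(np.array(c['T']))@np.append(P,1); s=np.array([q[0],-q[1]])/-q[2]
    s=s*(1+c['k1']*(s@s)); return s[0]*c['fx']+c['cx'],s[1]*c['fy']+c['cy']
def cloud(c,D):
    v,u=np.mgrid[0:400,0:640]
    uv=np.stack([u.ravel(),v.ravel()],1).astype(np.float64).reshape(-1,1,2)
    x=(uv[:,0,0]-c['cx'])/c['fx'];y=(uv[:,0,1]-c['cy'])/c['fy'];a,b=x.copy(),y.copy()
    for _ in range(20):
        f=1+c['k1']*(a*a+b*b);a=x/f;b=y/f
    d=D.ravel(); P=np.stack([a*d,-b*d,-d,np.ones_like(d)],0)
    W=(np.array(c['T'])@P)[:3].T.reshape(400,640,3); W[D<=0]=np.nan
    return W
E
python3 - <<'E'
from h import *
for n in ['scene','side','wrist']:
    c=ctrl.calibration(n); im,D=ctrl.read_camera(n)
    cv2.imwrite(f'pics/{n}0.png',im); np.savez(f'{n}0.npz',im=im,D=D,T=c['T'])
    print(n,c)
    for q in ['housing','clamp','jaw','trigger','pad']:
        r=ctrl.look_for(q,n); print(q,[(np.round(x['bbox']),round(x['score'],2)) for x in r[:2]])
print(ctrl.sense())
E
```

```text
pics
scene {'fx': 378.50246986089434, 'fy': 378.50246986089434, 'cx': 322.3682275937391, 'cy': 200.20671214640672, 'k1': -0.020925456399972932, 'T': array([[ 0.76339563, -0.53840654,  0.35685502,  0.93448908],
       [ 0.645772  ,  0.64842533, -0.40314155, -0.38434144],
       [-0.01433979,  0.53820348,  0.84269294,  0.87372524],
       [ 0.        ,  0.        ,  0.        ,  1.        ]])}
housing [(array([298., 140., 324., 162.]), 0.89), (array([347., 178., 359., 200.]), 0.44)]
clamp [(array([303., 157., 420., 252.]), 0.91), (array([399., 105., 420., 140.]), 0.24)]
jaw [(array([344., 182., 411., 231.]), 0.65)]
trigger [(array([378., 192., 418., 217.]), 0.85)]
pad [(array([348., 182., 356., 198.]), 0.53)]
side {'fx': 372.21442554389705, 'fy': 372.21442554389705, 'cx': 322.2690526043427, 'cy': 197.76169307219817, 'k1': -0.07952593661913848, 'T': array([[-0.97726477,  0.12419179, -0.17184288,  0.41878864],
       [-0.2106234 , -0.47569378,  0.85402178,  0.76430366],
       [ 0.02431791,  0.87079953,  0.49103647,  0.53964426],
       [ 0.        ,  0.        ,  0.        ,  1.        
[... 969 characters left out ...]
036,  63.55942452,  -4.76037547]), 'dq': array([ 0.0256408 , -0.00194801, -0.10716503,  0.00358438,  0.01985724,
       -0.04681883,  0.03111141]), 'joint_efforts': array([ 2.57621150e-04, -5.82705832e+01,  1.53304417e+00, -2.72930270e+01,
       -5.44842216e-02,  1.02275965e-02, -2.31112256e-05]), 'eef_pos': array([0.29590643, 0.60668882, 0.22266822]), 'ee_rot': array([[ 4.38390677e-01,  8.98784520e-01, -4.32557808e-06],
       [ 8.98784520e-01, -4.38390677e-01,  3.90652135e-06],
       [ 1.61482781e-06, -5.60034516e-06, -1.00000000e+00]]), 'wrist_force': array([ 0.23231878, -0.00895718,  0.50316551]), 'torque': array([-0.0341176 ,  0.02644104, -0.02738326]), 'opening': 0.08757051142018187}
```

View pictures.

View pics/scene0.png

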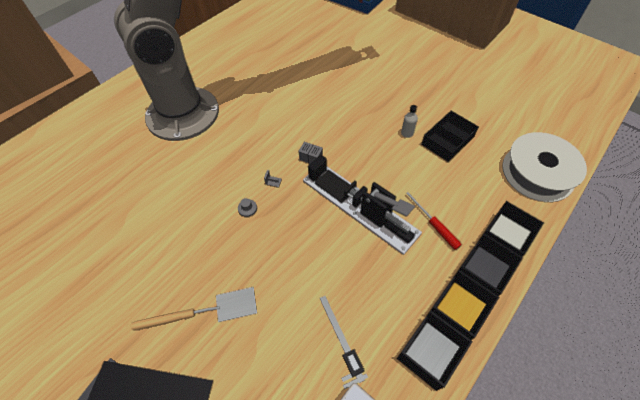

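View pics/side0.png

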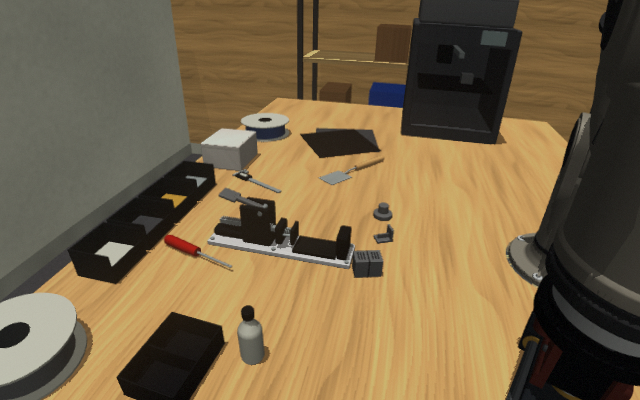

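```bash
cat > an.py <<'E'
from h import *
import sys
def seg(n,f):
    z=np.load(f); c=ctrl.calibration(n); return z['im'],cloud(c,z['D'])
for n in ['scene','side']:
    im,W=seg(n,n+'0.npz')
    # table height check
    print(n,'table z',np.nanmedian(W[330:390,100:500,2]))
    # stuff above bench, zone map top-view
    m=(W[...,2]>0.03)&(np.abs(W[...,0])<1.2)
    P=W[m]
    print(P.shape, np.nanmin(P,0),np.nanmax(P,0))
    S=800
    tv=np.zeros((600,800,3),np.uint8)
    ok=np.isfinite(W[...,2])&(W[...,2]>0.008)
    x=((W[...,0]-0.2)/0.001).astype(float);y=((0.75-W[...,1])/0.001*0.5)
    px=np.round((W[...,0]-0.3)*1000);py=np.round((0.5-W[...,1])*1000)
    ok&=(px>=0)&(px<800)&(py>=0)&(py<600)
    tv[py[ok].astype(int),px[ok].astype(int)]=im[ok]
    tv=cv2.dilate(tv,np.ones((3,3)))
    cv2.imwrite(f'pics/top_{n}.png',tv)
E
python3 an.py
```

```text
scene table z 0.0012765451609367262
(23750, 3) [-0.61370914 -0.31974291  0.03000089] [1.07727844 1.12292157 0.3987096 ]
side table z 0.001292655925400843
(81670, 3) [-0.87674927 -2.02571501  0.03000159] [1.1998933  0.64560681 0.60944967]
```

Scene: the housing is at about (311,151), just behind the clamp's fixed jaw (316,168). The body and paddle end is near (390-415,210-240). Side agrees: housing (367,264), fixed jaw (344,242), trigger lever (240,200).

View pics/top_scene.png

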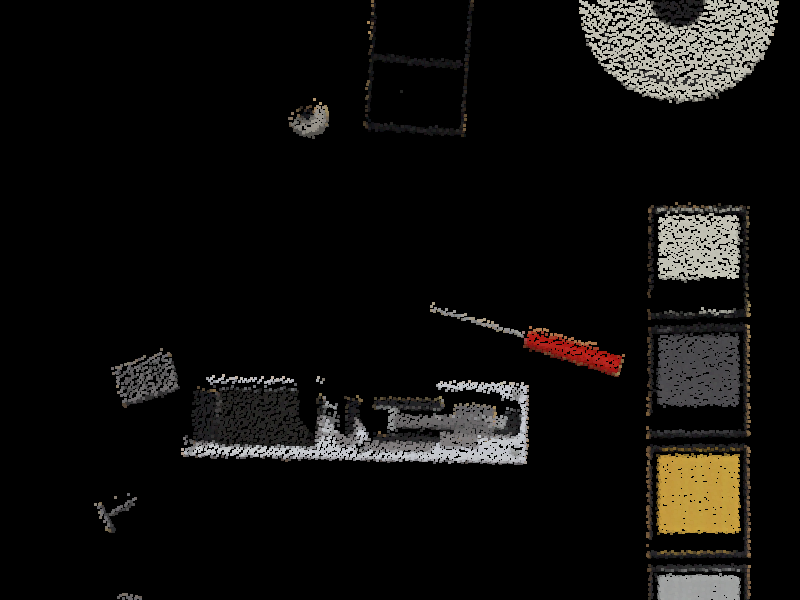

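View pics/top_side.png

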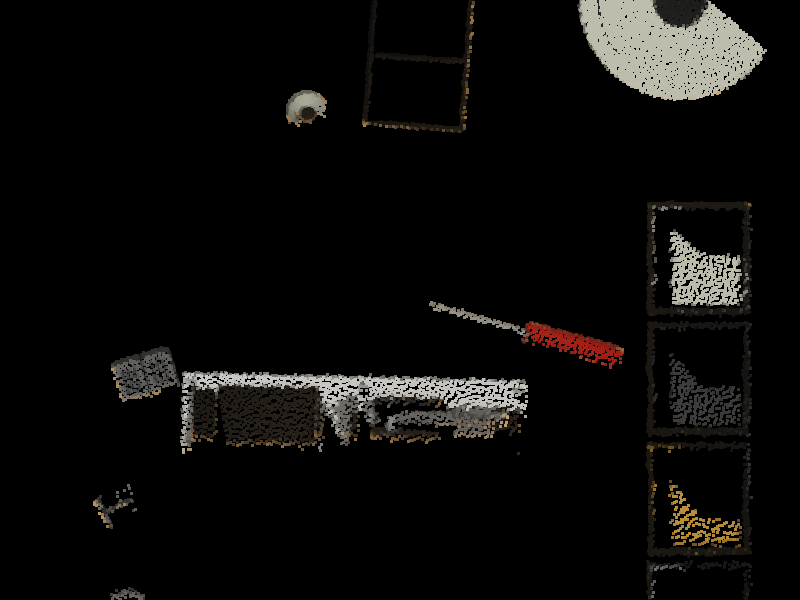

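```bash
cat > an2.py <<'E'
from h import *
res={}
for n in ['scene','side']:
    z=np.load(n+'0.npz'); c=ctrl.calibration(n); W=cloud(c,z['D']); im=z['im']
    z0=0.0013
    ok=np.isfinite(W[...,2])
    m=ok&(abs(W[...,2]-z0-0.044)<0.003)&(abs(W[...,0]-.445)<.06)&(abs(W[...,1]-.122)<.05)&(W[...,0]<.482)
    P=W[m]; r=cv2.minAreaRect(P[:,:2].astype(np.float32)*1000); print(n,'housing top',len(P),np.median(P[:,2]),r,np.round(cv2.boxPoints(r)))
    m=ok&(W[...,2]>.007)&(W[...,2]<0.018)&(W[...,0]>.47)&(W[...,0]<.84)&(W[...,1]>.02)&(W[...,1]<.13)
    P=W[m]; r=cv2.minAreaRect(P[:,:2].astype(np.float32)*1000); print('plate',len(P),np.median(P[:,2]),r)
    print(np.round(cv2.boxPoints(r)))
    # refine: long edges
    for s in (1,-1):
        pts=[]
        for a in np.arange(.49,.82,.01):
            q=P[(P[:,0]>=a)&(P[:,0]<a+.01)]
            if len(q)>3: pts.append((a+.005,(s*np.max(s*q[:,1]))))
        pts=np.array(pts)
        if len(pts)>5:
            k=np.polyfit(pts[:,0],pts[:,1],1)
            for _ in range(3):
                e=abs(pts[:,1]-np.polyval(k,pts[:,0])); k=np.polyfit(pts[e<=np.median(e)*2+1e-4,0],pts[e<=np.median(e)*2+1e-4,1],1)
            print('edge',s,'slope deg',np.degrees(np.arctan(k[0])),'y at .617',np.polyval(k,.617),len(pts))
    # fixed jaw top z .07
    for nm,zz,xl,xh in [('fixedjaw',.070,.47,.54),('jawhead',.069,.56,.7),('body',.112,.6,.78),('paddle',.126,.7,.86),('bed',.02,.5,.65)]:
        m=ok&(abs(W[...,2]-z0-zz)<(.0025))&(W[...,0]>xl)&(W[...,0]<xh)&(W[...,1]>.02)&(W[...,1]<.14)
        P=W[m]
        if len(P)>5: r=cv2.minAreaRect(P[:,:2].astype(np.float32)*1000); print(nm,len(P),np.median(P[:,2]),np.percentile(P[:,0],[1,99]),np.percentile(P[:,1],[1,99]),[np.round(x,1) for x in r])
E
python3 an2.py
```

```text
scene housing top 201 0.04422791506894752 ((445.2948303222656, 122.1009292602539), (59.68008804321289, 40.233917236328125), 15.203842163085938) [[411. 134.]
 [422.  95.]
 [479. 111.]
 [469. 149.]]
plate 1307 0.012292403315518619 ((655.1461181640625, 80.4925537109375), (83.52127075195312, 344.13360595703125), 88.76571655273438)
[[482.  42.]
 [826.  35.]
 [828. 119.]
 [484. 126.]]
edge 1 slope deg -3.3585689604007176 y at .617 0.10406370118200377 33
edge -1 slope deg -1.3028300090212344 y at .617 0.04158035163066213 33
fixedjaw 114 0.07005883068986846 [0.49340642 0.51684074] [0.05715381 0.10994759] [array([504.9,  83.3]), array([54.7, 24. ]), np.float64(89.9)]
jawhead 90 0.06952778910621471 [0.61819053 0.69702861] [0.0558598  0.10101691] [array([658.2,  79.3]), array([45. , 80.9]), np.float64(87.7)]
body 197 0.11226951928305906 [0.67493589 0.74146616] [0.05618069 0.10221714] [array([710.3,  78.9]), array([46.8, 71.6]), np.float64(88.8)]
paddle 106 0.1269342306547105 [0.75862106 0.79417628] [0.05971277 0.09495603] [array([775.9,  77.7]), array([35.6, 36.1]), np.float64(85.7)]
bed 446 0.
[... 648 characters left out ...]
djaw 157 0.0709848969577564 [0.4919691  0.51605839] [0.06012474 0.11416303] [array([504.1,  87.9]), array([57. , 24.5]), np.float64(88.8)]
jawhead 109 0.07004032202435018 [0.61849586 0.6980604 ] [0.06223898 0.1081736 ] [array([658.3,  84.1]), array([82.4, 46.5]), np.float64(2.7)]
body 207 0.11273872934794854 [0.67257722 0.7454976 ] [0.05870848 0.10594927] [array([713.4,  81.9]), array([48.6, 83.5]), np.float64(87.5)]
paddle 85 0.127345390285851 [0.75862781 0.79205676] [0.06426261 0.09867158] [array([773.3,  83.6]), array([41. , 26.3]), np.float64(62.5)]
bed 676 0.02117264035663119 [0.50765121 0.61520744] [0.0559956  0.11570319] [array([558.9,  85.7]), array([ 62.2, 116.3]), np.float64(88.5)]
```

```bash
python3 - <<'E'
from h import *
a=cv2.imread('pics/scene0.png')[120:270,260:460]; b=cv2.imread('pics/side0.png')[170:300,190:420]
cv2.imwrite('pics/z1.png',cv2.resize(a,None,fx=4,fy=4,interpolation=2)); cv2.imwrite('pics/z2.png',cv2.resize(b,None,fx=3.4,fy=3.4,interpolation=2))
E
```

```text
(no output)
```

View pics/z1.png

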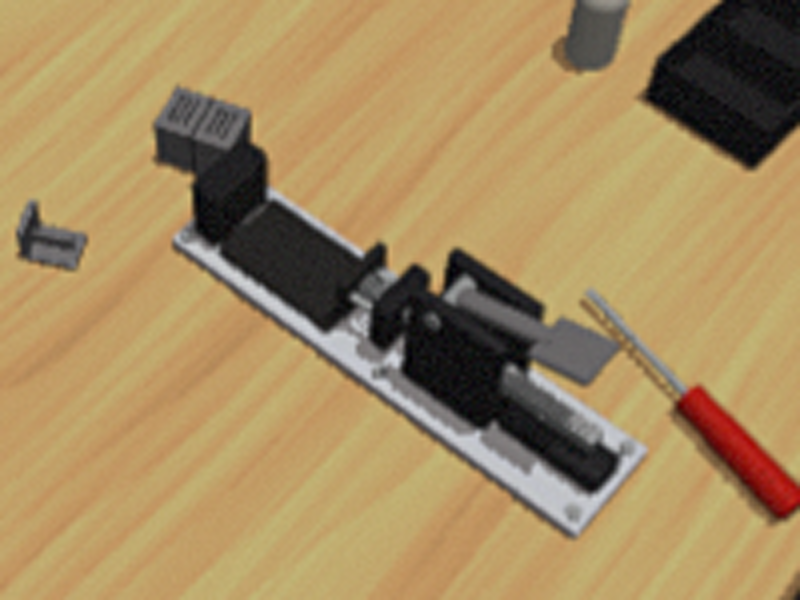

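View pics/z2.png

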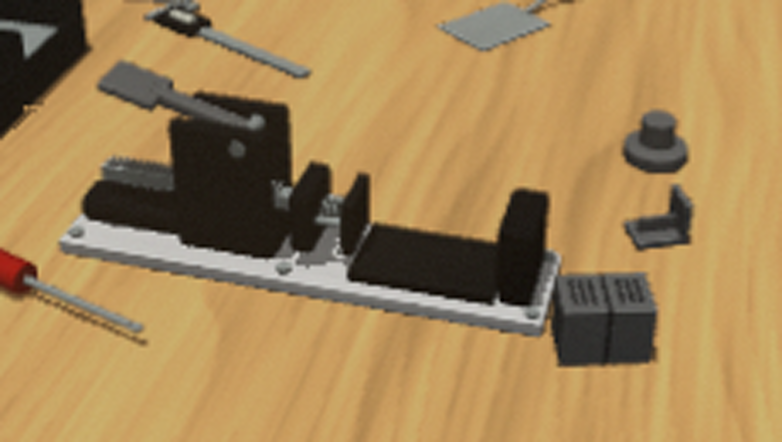

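{"name": "apply_moves", "arguments": {
  "motion": [
    [-0.154, 0.1442, 0.02, 0, 0, 0],
    [-0.154, 0.1442, 0.02, 0, 0, 0],
    [-0.154, 0.1442, 0.02, 0, 0, 0],
    [-0.154, 0.1442, 0.02, 0, 0, 0],
    [-0.154, 0.1442, 0.02, 0, 0, 0],
    [-0.154, 0.1442, 0.02, 0, 0, 0],
    [-0.154, 0.1442, 0.02, 0, 0, 0],
    [-0.154, 0.1442, 0.02, 0, 0, 0],
    [-0.154, 0.1442, 0.02, 0, 0, 0],
    [-0.154, 0.1442, 0.02, 0, 0, 0],
    [-0.154, 0.1442, 0.02, 0, 0, 0],
    [-0.154, 0.1442, 0.02, 0, 0, 0],
    [0, 0, 0, 0, 0, -0.0458],
    [0, 0, 0, 0, 0, -0.0458],
    [0, 0, 0, 0, 0, -0.0458],
    [0, 0, 0, 0, 0, -0.0458],
    [0, 0, 0, 0, 0, -0.0458],
    [0, 0, 0, 0, 0, 0],
    [0, 0, 0, 0, 0, 0]
  ],
  "gripper": 0
}}

```text
clock: 2.8
eef_pos: [0.445, 0.1228, 0.1748]
ee_rot: [[-0.259, 0.966, 0.0], [0.966, 0.259, 0.0], [0.0, 0.0, -1.0]]
wrist_force: [0.9, 0.3, 0.4]
opening: 0.088
```

```bash
cat > wr.py <<'E'
from h import *
import sys
tag=sys.argv[1]
c=ctrl.calibration('wrist'); im,D=ctrl.read_camera('wrist')
cv2.imwrite(f'pics/{tag}.png',im); np.savez(tag+'.npz',im=im,D=D,T=c['T'])
s=ctrl.sense(); print(s['clock'],s['eef_pos'],np.round(s['ee_rot'],4).tolist(),np.round(s['joint_positions'],1))
W=cloud(c,D); print('table z',np.nanmedian(W[(abs(W[...,2])<.008)][:,2]))
def rect(nm,P):
    if len(P)<20: return
    r=cv2.minAreaRect(P[:,:2].astype(np.float32)*1000); print(nm,len(P),'z',np.round(np.median(P[:,2]),4),[np.round(x,1) for x in r], np.round(cv2.boxPoints(r)).tolist())
x,y,z=W[...,0],W[...,1],W[...,2]
rect('housing',W[(abs(z-.0445)<.003)&(abs(x-.445)<.05)&(abs(y-.123)<.045)&(x<.485)])
rect('fixedjaw',W[(abs(z-.0705)<.003)&(x>.485)&(x<.53)&(y>.04)&(y<.13)])
rect('bed',W[(abs(z-.020)<.003)&(x>.51)&(x<.62)&(y>.04)&(y<.13)])
rect('plate',W[(abs(z-.012)<.003)&(x>.47)&(x<.84)&(y>.03)&(y<.135)])
rect('head',W[(z>.060)&(z<.073)&(x>.56)&(x<.64)&(y>.03)&(y<.135)])
rect('body',W[(abs(z-.112)<.003)&(x>.65)&(x<.76)&(y>.03)&(y<.135)])
rect('paddle',W[(abs(z-.126)<.004)&(x>.745)&(x<.83)&(y>.03)&(y<.135)])
E
python3 wr.py w1
```

```text
2.85 [0.44501705 0.12279267 0.17475749] [[-0.259, 0.9659, 0.0002], [0.9659, 0.259, 0.0002], [0.0001, 0.0003, -1.0]] [-29.9  10.5   7.5 120.6  -1.8  49.   83.7]
table z 0.0001431833097128299
housing 2746 z 0.044 [array([444.2, 124.6]), array([60.2, 40. ]), np.float64(16.3)] [[410.0, 135.0], [421.0, 97.0], [479.0, 114.0], [467.0, 152.0]]
fixedjaw 1462 z 0.0697 [array([503.9,  87.8]), array([53.4, 25.5]), np.float64(88.6)] [[490.0, 61.0], [516.0, 61.0], [517.0, 114.0], [492.0, 115.0]]
bed 1751 z 0.0198 [array([562.9,  85.1]), array([46.8, 64.6]), np.float64(4.6)] [[537.0, 115.0], [542.0, 51.0], [589.0, 55.0], [584.0, 119.0]]
plate 2637 z 0.0117 [array([600.6,  84.2]), array([ 80. , 239.5]), np.float64(88.5)] [[480.0, 47.0], [719.0, 41.0], [721.0, 121.0], [482.0, 127.0]]
head 482 z 0.0652 [array([618.8,  83.6]), array([43.8,  9.8]), np.float64(87.7)] [[613.0, 62.0], [623.0, 62.0], [625.0, 105.0], [615.0, 106.0]]
```

View pics/w1.png

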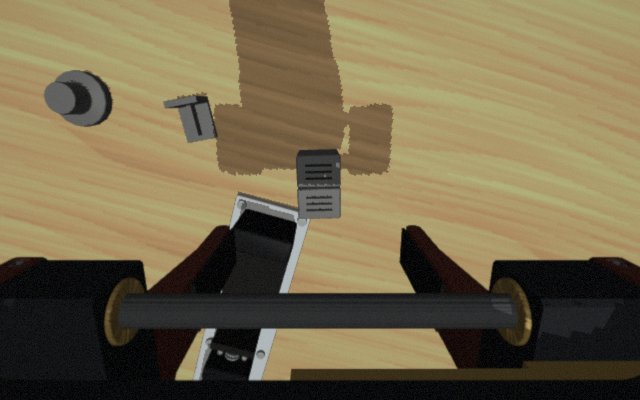

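{"name": "apply_moves", "arguments": {
  "motion": [
    [0.006, 0, 0.2, 0, 0, -0.0044],
    [0, 0, 0.2, 0, 0, 0],
    [0, 0, 0.2, 0, 0, 0],
    [0, 0, 0.14, 0, 0, 0],
    [0, 0, 0.075, 0, 0, 0],
    [0, 0, 0, 0, 0, 0],
    [0, 0, 0, 0, 0, 0]
  ],
  "gripper": 0
}}

```text
clock: 3.55
eef_pos: [0.4448, 0.124, 0.0119]
ee_rot: [[-0.274, 0.962, -0.0], [0.962, 0.274, -0.0], [-0.0, -0.0, -1.0]]
wrist_force: [1.0, 0.1, -0.8]
opening: 0.0876
```

{"name": "apply_moves", "arguments": {
  "motion": [
    [0, 0, 0, 0, 0, 0],
    [0, 0, 0, 0, 0, 0],
    [0, 0, 0, 0, 0, 0],
    [0, 0, 0, 0, 0, 0],
    [0, 0, 0, 0, 0, 0],
    [0, 0, 0, 0, 0, 0]
  ],
  "gripper": 1,
  "force": 10
}}

```text
clock: 4.15
eef_pos: [0.4446, 0.1239, 0.0117]
ee_rot: [[-0.276, 0.961, 0.0], [0.961, 0.276, 0.0], [0.0, 0.0, -1.0]]
wrist_force: [0.1, -0.5, 0.7]
opening: 0.0434
```

{"name": "apply_moves", "arguments": {
  "motion": [
    [0, 0, 0, 0, 0, 0],
    [0, 0, 0, 0, 0, 0],
    [0, 0, 0, 0, 0, 0],
    [0, 0, -0.05, 0, 0, 0],
    [0, 0, -0.12, 0, 0, 0],
    [0, 0, -0.18, 0, 0, 0],
    [0, 0, -0.15, 0, 0, 0],
    [0, 0, -0.05, 0, 0, 0],
    [0, 0, 0, 0, 0, 0],
    [0, 0, 0, 0, 0, 0]
  ]
}}

```text
clock: 5.15
eef_pos: [0.4439, 0.1237, 0.1208]
ee_rot: [[-0.276, 0.961, -0.001], [0.961, 0.276, -0.0], [-0.0, -0.001, -1.0]]
wrist_force: [-0.5, -0.3, -1.4]
opening: 0.04
```

```bash
python3 wr.py w2
```

```text
5.2 [0.44358974 0.1236126  0.12041363] [[-0.276, 0.9612, -0.0021], [0.9612, 0.276, -0.0009], [-0.0003, -0.0023, -1.0]] [-29.7  15.3   7.3 123.5  -2.9  41.5  85.6]
table z 0.00016252573323877195
fixedjaw 144 z 0.0691 [array([493.3,  70.2]), array([22.2,  5.7]), np.float64(89.8)] [[490.0, 59.0], [496.0, 59.0], [496.0, 81.0], [491.0, 81.0]]
bed 132 z 0.0196 [array([597.8, 112.1]), array([ 4.3, 37.9]), np.float64(89.6)] [[579.0, 110.0], [617.0, 110.0], [617.0, 114.0], [579.0, 114.0]]
plate 1202 z 0.0118 [array([555.9,  84.2]), array([164.7,  57.7]), np.float64(16.6)] [[469.0, 88.0], [485.0, 33.0], [643.0, 80.0], [627.0, 135.0]]
```

View pics/w2.png

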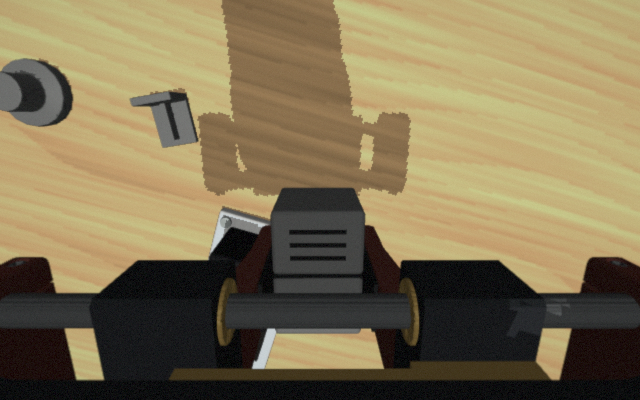

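```bash
python3 - <<'E'
from h import *
z=np.load('w2.npz'); c=ctrl.calibration('wrist'); c['T']=z['T']; W=cloud(c,z['D'])
s=ctrl.sense(); R=s['ee_rot'];p=s['eef_pos']
L=(W-p)@R
m=np.isfinite(L[...,0])&(abs(L[...,0])<.025)&(abs(L[...,1])<.045)&(L[...,2]<0)&(L[...,2]>-.06)
m[:, :270]=0; m[:,370:]=0
P=L[m]; 
for v,u in [(195,318),(210,318),(225,300),(250,290),(250,345),(268,318),(285,318)]: print(v,u,np.round(L[v,u]*1000,1))
q=P[P[:,2]<-.028]; print(np.percentile(q,[1,50,99],axis=0)*1000)
E
```

```text
195 318 [  1.3 -29.6  -7. ]
210 318 [  1.3 -29.8 -32.1]
225 300 [ -6.2 -23.9 -34. ]
250 290 [-10.7 -12.2 -32.8]
250 345 [ 12.9 -11.8 -32. ]
268 318 [  1.3  -3.4 -32.3]
285 318 [  1.3   4.9 -32.2]
[[-18.89755196 -29.6495757  -42.0545829 ]
 [  1.28190067 -10.51251755 -32.70549223]
 [ 21.16019078  29.18793317 -29.07302686]]
```

{"name": "apply_moves", "arguments": {
  "motion": [
    [0, 0, 0, 0, 0, 0.0324],
    [0, 0, 0, 0, 0, 0.0324],
    [0, 0, 0, 0, 0, 0.0324],
    [-0.045, 0.137, 0, 0, 0, 0],
    [-0.045, 0.137, 0, 0, 0, 0],
    [-0.045, 0.137, 0, 0, 0, 0],
    [-0.045, 0.137, 0, 0, 0, 0],
    [0, 0, 0, 0, 0, 0],
    [0, 0, 0, 0, 0, 0],
    [0, 0, 0, 0, 0, 0]
  ]
}}

```text
clock: 6.2
eef_pos: [0.5516, 0.0854, 0.1204]
ee_rot: [[0.025, 1.0, -0.003], [1.0, -0.025, -0.001], [-0.001, -0.003, -1.0]]
wrist_force: [-0.2, 0.3, -1.6]
opening: 0.0397
```

```bash
python3 wr.py w3; python3 - <<'E'
from h import *
for n in ['scene','side']:
    im,D=ctrl.read_camera(n); cv2.imwrite(f'pics/{n}1.png',im)
    b=im[120:270,260:460] if n=='scene' else im[150:300,190:420]
    cv2.imwrite(f'pics/{n}1z.png',cv2.resize(b,None,fx=3.4,fy=3.4))
E
```

```text
6.25 [0.55170866 0.08557848 0.12072109] [[0.025, 0.9997, -0.0023], [0.9997, -0.025, -0.0002], [-0.0003, -0.0023, -1.0]] [-24.7  23.7  12.  111.2  -6.7  45.9  79.6]
table z 0.00015367242549724214
fixedjaw 3237 z 0.0699 [array([504.2,  86.6]), array([55.7, 24.7]), np.float64(88.5)] [[491.0, 59.0], [516.0, 58.0], [517.0, 114.0], [493.0, 115.0]]
bed 1617 z 0.0201 [array([534. ,  85.7]), array([59.8, 18.6]), np.float64(89.4)] [[524.0, 56.0], [543.0, 56.0], [544.0, 116.0], [525.0, 116.0]]
plate 3180 z 0.012 [array([605.5,  84.1]), array([ 80.1, 247.9]), np.float64(88.6)] [[481.0, 47.0], [728.0, 41.0], [730.0, 121.0], [483.0, 127.0]]
```

View pics/w3.png

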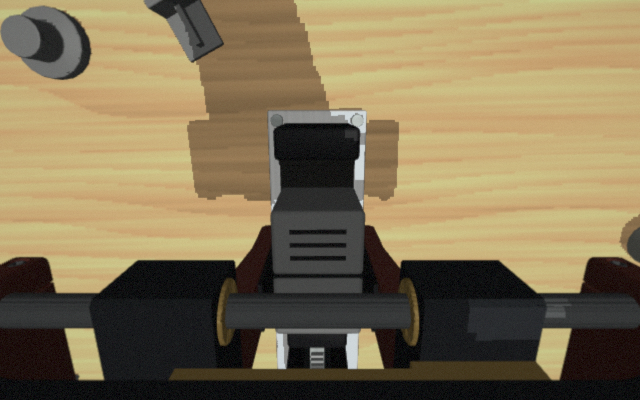

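View pics/side1z.png

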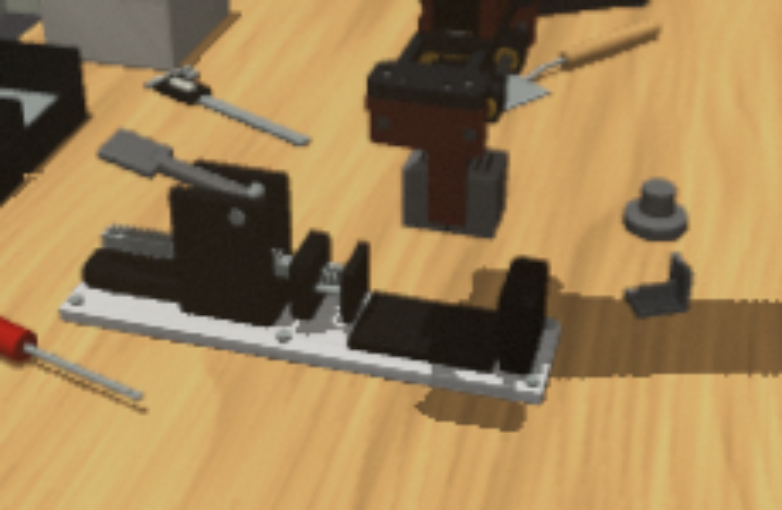

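Housing is aligned above the bed, between the fixed jaw (315,140 in the wrist view) and the pad. I'm lowering it now.

{"name": "apply_moves", "arguments": {
  "motion": [
    [0, 0, 0.1, 0, 0, 0],
    [0, 0, 0.15, 0, 0, 0],
    [0, 0, 0.1, 0, 0, 0],
    [0, 0, 0.05, 0, 0, 0],
    [0, 0, 0.025, 0, 0, 0],
    [0, 0, 0, 0, 0, 0],
    [0, 0, 0, 0, 0, 0]
  ]
}}

```text
clock: 7.05
eef_pos: [0.5539, 0.0853, 0.0375]
ee_rot: [[0.026, 1.0, 0.001], [1.0, -0.026, 0.0], [0.0, 0.001, -1.0]]
wrist_force: [0.3, -1.0, -0.6]
opening: 0.0397
```

{"name": "apply_moves", "arguments": {
  "motion": [
    [0, 0, 0.005, 0, 0, 0],
    [0, 0, 0.005, 0, 0, 0],
    [0, 0, 0, 0, 0, 0],
    [0, 0, 0, 0, 0, 0]
  ]
}}

```text
clock: 7.45
eef_pos: [0.5533, 0.0852, 0.0348]
ee_rot: [[0.026, 1.0, 0.0], [1.0, -0.026, 0.0], [0.0, 0.0, -1.0]]
wrist_force: [-0.8, -0.7, -1.7]
opening: 0.0398
```

{"name": "apply_moves", "arguments": {
  "motion": [
    [0, 0, 0.006, 0, 0, 0],
    [0, 0, 0.005, 0, 0, 0],
    [0, 0, 0.003, 0, 0, 0],
    [0, 0, 0, 0, 0, 0],
    [0, 0, 0, 0, 0, 0]
  ]
}}

```text
clock: 7.95
eef_pos: [0.5532, 0.0851, 0.0318]
ee_rot: [[0.026, 1.0, -0.0], [1.0, -0.026, 0.0], [0.0, -0.0, -1.0]]
wrist_force: [-0.1, -0.0, -2.2]
opening: 0.0402
```

{"name": "apply_moves", "arguments": {
  "motion": [
    [0, -0.01, 0, 0, 0, 0],
    [0, -0.01, 0, 0, 0, 0],
    [0, -0.01, 0, 0, 0, 0],
    [0, 0, 0, 0, 0, 0]
  ]
}}

```text
clock: 8.35
eef_pos: [0.547, 0.0853, 0.0319]
ee_rot: [[0.026, 1.0, -0.0], [1.0, -0.026, 0.0], [0.0, -0.0, -1.0]]
wrist_force: [-0.5, -0.1, -2.1]
opening: 0.0399
```

{"name": "apply_moves", "arguments": {
  "motion": [
    [0, -0.007, 0.003, 0, 0, 0],
    [0, -0.007, 0.002, 0, 0, 0],
    [0, 0, 0, 0, 0, 0],
    [0, 0, 0, 0, 0, 0]
  ]
}}

```text
clock: 8.75
eef_pos: [0.5468, 0.0853, 0.0317]
ee_rot: [[0.026, 1.0, 0.005], [1.0, -0.026, 0.0], [0.001, 0.005, -1.0]]
wrist_force: [5.8, -0.6, 1.3]
opening: 0.0396
```

{"name": "apply_moves", "arguments": {
  "motion": [
    [0, 0, 0, 0, 0, 0],
    [0, 0, 0, 0, 0, 0],
    [0, 0, 0, 0, 0, 0],
    [0, 0, 0, 0, 0, 0],
    [0, 0, 0, 0, 0, 0]
  ],
  "gripper": 0
}}

```text
clock: 9.25
eef_pos: [0.5441, 0.0854, 0.0307]
ee_rot: [[0.026, 1.0, -0.001], [1.0, -0.026, -0.0], [-0.0, -0.001, -1.0]]
wrist_force: [1.2, 1.0, -0.0]
opening: 0.0765
```

{"name": "apply_moves", "arguments": {
  "motion": [
    [0, 0, -0.05, 0, 0, 0],
    [0, 0, -0.15, 0, 0, 0],
    [0, 0, -0.2, 0, 0, 0],
    [0, 0, -0.2, 0, 0, 0],
    [0, 0, -0.1, 0, 0, 0],
    [0, 0, 0, 0, 0, 0],
    [0, 0, 0, 0, 0, 0]
  ]
}}

```text
clock: 9.95
eef_pos: [0.5444, 0.0854, 0.1713]
ee_rot: [[0.026, 1.0, 0.001], [1.0, -0.026, 0.0], [0.0, 0.001, -1.0]]
wrist_force: [-1.0, 1.0, -0.6]
opening: 0.0878
```

```bash
cat >> wr.py <<'E'
rect('placed',W[(abs(z-.064)<.003)&(x>.512)&(x<.6)&(y>.04)&(y<.13)])
E
python3 wr.py w4
```

```text
10.0 [0.5437468  0.08527099 0.17031592] [[0.0258, 0.9997, -0.0011], [0.9997, -0.0258, -0.0002], [-0.0002, -0.0011, -1.0]] [-26.   19.2  13.1 110.   -5.5  51.4  78.3]
table z 0.00012970312445251264
fixedjaw 2095 z 0.0699 [array([504.1,  86.5]), array([55.6, 24.9]), np.float64(88.6)] [[491.0, 59.0], [516.0, 58.0], [517.0, 114.0], [492.0, 115.0]]
bed 2155 z 0.02 [array([568.2,  85. ]), array([60. , 94.7]), np.float64(88.5)] [[520.0, 56.0], [615.0, 54.0], [616.0, 114.0], [522.0, 116.0]]
plate 4557 z 0.0119 [array([634. ,  83.3]), array([ 80.1, 304.9]), np.float64(88.6)] [[481.0, 47.0], [785.0, 39.0], [787.0, 120.0], [483.0, 127.0]]
head 1308 z 0.0643 [array([592. ,  83.9]), array([43.8, 63.8]), np.float64(90.0)] [[560.0, 62.0], [624.0, 62.0], [624.0, 106.0], [560.0, 106.0]]
body 215 z 0.1107 [array([680.2,  82. ]), array([45.9, 17.7]), np.float64(88.2)] [[671.0, 59.0], [688.0, 59.0], [690.0, 105.0], [672.0, 105.0]]
placed 3116 z 0.064 [array([546.4,  86.1]), array([39.9, 58.8]), np.float64(88.3)] [[516.0, 67.0], [575.0, 65.0], [576.0, 105.0], [518.0, 107.0]]
```

View pics/w4.png

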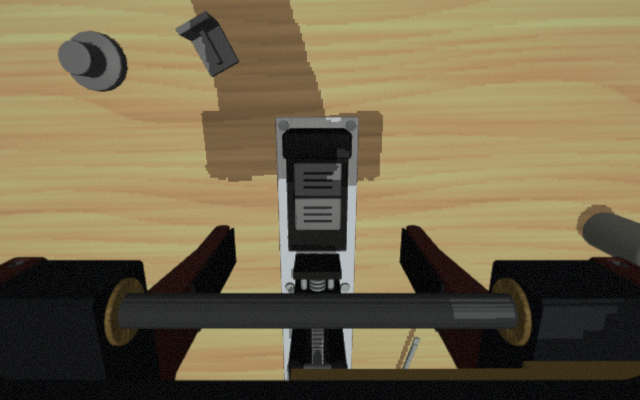

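Housing is released on the bed: top at z 0.064, centre (0.5464, 0.0861), square to the clamp within about 0.3°. Next, the trigger.

{"name": "apply_moves", "arguments": {
  "motion": [
    [0, 0.1, 0, 0, 0, 0],
    [0, 0.2, 0, 0, 0, 0],
    [0, 0.2, 0, 0, 0, 0],
    [0, 0.2, 0, 0, 0, 0],
    [0, 0.2, 0, 0, 0, 0],
    [0, 0.16, 0, 0, 0, 0],
    [0, 0.1, 0, 0, 0, 0],
    [0, 0, 0, 0, 0, 0],
    [0, 0, 0, 0, 0, 0]
  ],
  "gripper": 1,
  "force": 30
}}

```text
clock: 10.9
eef_pos: [0.7751, 0.0791, 0.1685]
ee_rot: [[0.026, 1.0, -0.004], [1.0, -0.026, -0.001], [-0.001, -0.004, -1.0]]
wrist_force: [-0.8, 0.8, 1.2]
opening: 0.0193
```

```bash
cat > fx.py <<'E'
from h import *
import sys
tag=sys.argv[1]
s=ctrl.sense(); print(s['clock'],s['eef_pos'],s['opening'],s['wrist_force'])
for n in ['scene','side']:
    c=ctrl.calibration(n); im,D=ctrl.read_camera(n); W=cloud(c,D); np.savez(f'{n}_{tag}.npz',im=im,D=D)
    b=im[120:270,260:460] if n=='scene' else im[150:300,190:420]
    cv2.imwrite(f'pics/{n}_{tag}.png',cv2.resize(b,None,fx=3.4,fy=3.4,interpolation=cv2.INTER_CUBIC))
    x,y,z=W[...,0],W[...,1],W[...,2]
    m=(z>.052)&(z<.064)&(x>.578)&(x<.67)&(y>.055)&(y<.11)
    h,e=np.histogram(x[m],np.arange(.578,.668,.003)); print(n,'jaw/pad hist',dict(zip(np.round(e[:-1]*1000).astype(int).tolist(),h.tolist())))
    m=(abs(z-.0653)<.003)&(x>.517)&(x<.585)&(y>.055)&(y<.12) if n=='scene' else (abs(z-.0655)<.003)&(x>.517)&(x<.585)&(y>.055)&(y<.12)
    if m.sum()>20:
        r=cv2.minAreaRect(W[m][:,:2].astype(np.float32)*1000); print('housing',m.sum(),[np.round(q,1) for q in r])
E
python3 fx.py a
```

```text
10.9 [0.7751399  0.0790651  0.16853124] 0.019268133011471802 [-0.76308617  0.77445522  1.16169379]
scene jaw/pad hist {578: 3, 581: 0, 584: 0, 587: 0, 590: 0, 593: 0, 596: 0, 599: 0, 602: 0, 605: 0, 608: 0, 611: 0, 614: 2, 617: 2, 620: 9, 623: 18, 626: 2, 629: 2, 632: 3, 635: 1, 638: 2, 641: 0, 644: 3, 647: 0, 650: 2, 653: 2, 656: 7, 659: 11, 662: 0, 665: 0}
housing 248 [array([546.8,  83. ]), array([42.8, 61.3]), np.float64(86.8)]
side jaw/pad hist {578: 0, 581: 0, 584: 0, 587: 0, 590: 0, 593: 0, 596: 0, 599: 0, 602: 0, 605: 0, 608: 0, 611: 0, 614: 27, 617: 5, 620: 7, 623: 2, 626: 0, 629: 2, 632: 2, 635: 4, 638: 4, 641: 20, 644: 13, 647: 4, 650: 5, 653: 6, 656: 6, 659: 0, 662: 0, 665: 6}
housing 281 [array([547.2,  87.4]), array([42.6, 58.8]), np.float64(89.0)]
```

View pics/side_a.png

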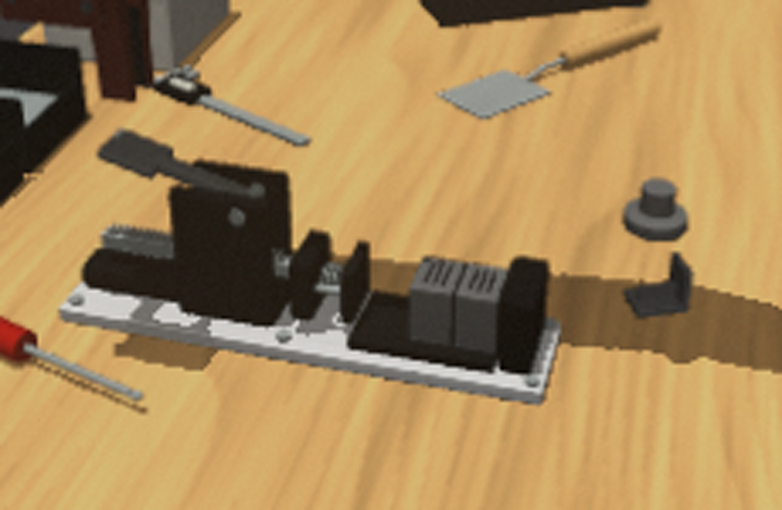

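View pics/scene_a.png

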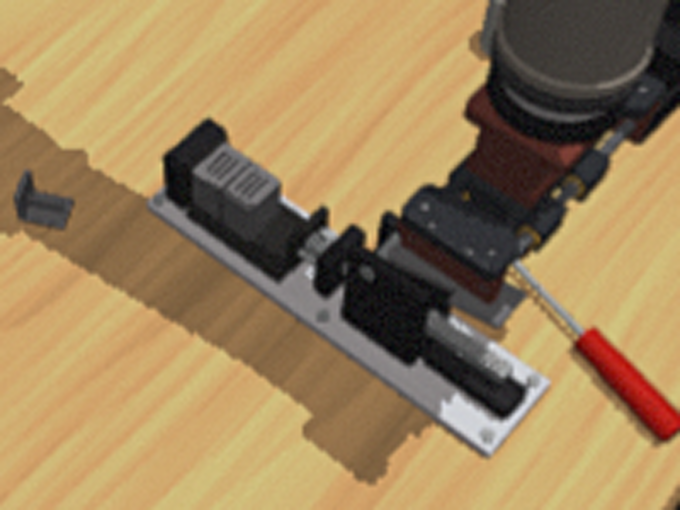

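Fingers are above the paddle (about (470,270) in the scene crop). The pad stands clear of the housing.

{"name": "apply_moves", "arguments": {
  "motion": [
    [0, 0, 0.08, 0, 0, 0],
    [0, 0, 0.07, 0, 0, 0],
    [0, 0, 0.03, 0, 0, 0],
    [0, 0, 0, 0, 0, 0],
    [0, 0, 0, 0, 0, 0]
  ]
}}

```text
clock: 11.5
eef_pos: [0.7763, 0.0793, 0.1347]
ee_rot: [[0.026, 1.0, -0.0], [1.0, -0.026, -0.0], [-0.0, -0.0, -1.0]]
wrist_force: [0.0, 0.6, -0.5]
opening: 0.0008
```

{"name": "apply_moves", "arguments": {
  "motion": [
    [0, 0, 0.02, 0, 0, 0],
    [0, 0, 0.02, 0, 0, 0],
    [0, 0, 0, 0, 0, 0]
  ]
}}

```text
clock: 11.8
eef_pos: [0.7775, 0.0793, 0.1277]
ee_rot: [[0.026, 1.0, 0.003], [1.0, -0.026, 0.0], [0.0, 0.003, -1.0]]
wrist_force: [2.2, 0.8, 3.8]
opening: 0.0005
```

{"name": "apply_moves", "arguments": {
  "motion": [
    [0, 0.005, 0.03, 0, 0, 0],
    [0, 0.005, 0.03, 0, 0, 0],
    [0, 0.003, 0.03, 0, 0, 0],
    [0, 0.003, 0.03, 0, 0, 0],
    [0, 0.002, 0.03, 0, 0, 0],
    [0, 0.002, 0.03, 0, 0, 0],
    [0, 0, 0, 0, 0, 0]
  ]
}}

```text
clock: 12.5
eef_pos: [0.7812, 0.0792, 0.0923]
ee_rot: [[0.026, 1.0, 0.002], [1.0, -0.026, 0.0], [0.0, 0.002, -1.0]]
wrist_force: [-0.7, 0.8, 5.9]
opening: 0.0002
```

{"name": "apply_moves", "arguments": {
  "motion": [
    [0, 0, 0.015, 0, 0, 0],
    [0, 0, 0.01, 0, 0, 0],
    [0, 0, 0, 0, 0, 0],
    [0, 0, 0, 0, 0, 0]
  ]
}}

```text
clock: 12.9
eef_pos: [0.7814, 0.0793, 0.0914]
ee_rot: [[0.026, 1.0, 0.003], [1.0, -0.026, 0.001], [0.001, 0.003, -1.0]]
wrist_force: [-9.4, 0.2, 26.4]
opening: 0.0004
```

```bash
python3 fx.py b
```

```text
12.9 [0.78136394 0.07925458 0.0913826 ] 0.0004213649726898852 [-9.4093095   0.20405563 26.43400474]
scene jaw/pad hist {578: 0, 581: 0, 584: 0, 587: 0, 590: 0, 593: 0, 596: 2, 599: 3, 602: 3, 605: 25, 608: 4, 611: 2, 614: 2, 617: 1, 620: 2, 623: 0, 626: 0, 629: 3, 632: 3, 635: 3, 638: 2, 641: 23, 644: 7, 647: 4, 650: 7, 653: 4, 656: 5, 659: 2, 662: 0, 665: 0}
housing 237 [array([546.7,  84.1]), array([40.9, 61.1]), np.float64(86.9)]
side jaw/pad hist {578: 0, 581: 0, 584: 0, 587: 0, 590: 0, 593: 0, 596: 20, 599: 11, 602: 6, 605: 4, 608: 0, 611: 1, 614: 3, 617: 4, 620: 0, 623: 4, 626: 28, 629: 4, 632: 8, 635: 4, 638: 5, 641: 4, 644: 0, 647: 4, 650: 4, 653: 6, 656: 6, 659: 11, 662: 4, 665: 8}
housing 285 [array([547.1,  86.1]), array([43. , 58.5]), np.float64(89.3)]
```

View pics/side_b.png

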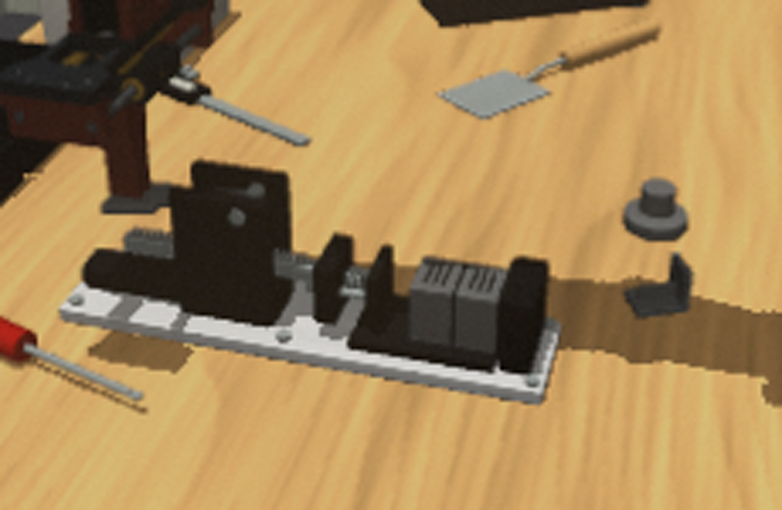

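{"name": "apply_moves", "arguments": {
  "motion": [
    [0, -0.004, -0.05, 0, 0, 0],
    [0, -0.004, -0.05, 0, 0, 0],
    [0, -0.004, -0.05, 0, 0, 0],
    [0, -0.004, -0.05, 0, 0, 0],
    [0, -0.004, -0.025, 0, 0, 0],
    [0, 0, 0, 0, 0, 0],
    [0, 0, 0, 0, 0, 0]
  ]
}}

```text
clock: 13.7
eef_pos: [0.7762, 0.0793, 0.1304]
ee_rot: [[0.026, 1.0, -0.0], [1.0, -0.026, -0.0], [-0.0, -0.0, -1.0]]
wrist_force: [1.2, 0.0, 1.9]
opening: 0.0004
```

```bash
cat > trk.py <<'E'
from h import *
import sys
# px shift of jaw head/pad between frames along the clamp, in world mm, via template matching
def P(n,x,z):
    y=.083-.0244*(x-.617); return np.array(proj(ctrl.calibration(n),np.array([x,y,z])))
def track(n,A,B,boxc,hw):
    a=cv2.cvtColor(np.load(f'{n}_{A}.npz')['im'],6).astype(np.float32);b=cv2.cvtColor(np.load(f'{n}_{B}.npz')['im'],6).astype(np.float32)
    u,v=np.round(boxc).astype(int); t=a[v-hw[1]:v+hw[1]+1,u-hw[0]:u+hw[0]+1]
    U=8;t8=cv2.resize(t,None,fx=U,fy=U,interpolation=2)
    # search corridor
    r=30; y0,x0=v-hw[1]-r,u-hw[0]-r
    s=b[y0:v+hw[1]+r+1,x0:u+hw[0]+r+1]; s8=cv2.resize(s,None,fx=U,fy=U,interpolation=2)
    R=cv2.matchTemplate(s8,t8,cv2.TM_CCOEFF_NORMED); _,mx,_,loc=cv2.minMaxLoc(R)
    return np.array(loc)/U-r,mx
if __name__=='__main__':
    A,B,xp,xh=sys.argv[1],sys.argv[2],float(sys.argv[3]),float(sys.argv[4])
    for n in ['side','scene']:
        for nm,x in [('pad',xp),('head',xh)]:
            p=P(n,x,.055); d,mx=track(n,A,B,p,(5,8))
            g=(P(n,x-.01,.055)-p)/10 # px per mm travel
            print(n,nm,'px',np.round(p,1),'shift',d,'score',round(mx,3),'travel mm',round(d@g/(g@g),2),'off-axis px',round((d[0]*g[1]-d[1]*g[0])/np.hypot(*g),2))
E
python3 fx.py c; python3 trk.py a b .617 .644;python3 trk.py a c .617 .644
```

```text
13.7 [0.77617902 0.07933918 0.13035935] 0.00041083699373434566 [1.2493218  0.01910777 1.91616517]
scene jaw/pad hist {578: 2, 581: 0, 584: 0, 587: 0, 590: 0, 593: 0, 596: 1, 599: 4, 602: 4, 605: 27, 608: 2, 611: 3, 614: 2, 617: 3, 620: 2, 623: 0, 626: 0, 629: 2, 632: 3, 635: 2, 638: 3, 641: 21, 644: 6, 647: 3, 650: 5, 653: 4, 656: 5, 659: 1, 662: 0, 665: 0}
housing 242 [array([547.1,  83.9]), array([40.5, 61. ]), np.float64(88.0)]
side jaw/pad hist {578: 0, 581: 0, 584: 0, 587: 0, 590: 0, 593: 0, 596: 18, 599: 11, 602: 9, 605: 4, 608: 0, 611: 1, 614: 3, 617: 2, 620: 2, 623: 6, 626: 24, 629: 6, 632: 7, 635: 4, 638: 5, 641: 4, 644: 0, 647: 4, 650: 5, 653: 6, 656: 6, 659: 9, 662: 6, 665: 7}
housing 279 [array([546.7,  86. ]), array([41.2, 59.1]), np.float64(87.6)]
side pad px [295.3 229.7] shift [7.  1.5] score 0.971 travel mm 16.89 off-axis px -0.38
side head px [284.1 227.9] shift [6.75 1.25] score 0.971 travel mm 16.43 off-axis px -0.17
scene pad px [349.5 187.5] shift [-4.75 -3.5 ] score 0.905 travel mm 16.42 off-axis px -0.14
scene head px [357.6 193.1] shift [-5.125 -3.75 ] score 0.924 travel mm 17.33 off-axis px -0.13
side pad px [295.3 229.7] shift [7. 1.] score 0.975 travel mm 16.7 off-axis px 0.12
side head px [284.1 227.9] shift [6.875 1.125] score 0.985 travel mm 16.68 off-axis px -0.02
scene pad px [349.5 187.5] shift [-4.75 -3.5 ] score 0.907 travel mm 16.42 off-axis px -0.14
scene head px [357.6 193.1] shift [-5.125 -3.75 ] score 0.926 travel mm 17.33 off-axis px -0.13
```

{"name": "apply_moves", "arguments": {
  "motion": [
    [0, 0.004, 0.04, 0, 0, 0],
    [0, 0.004, 0.04, 0, 0, 0],
    [0, 0.004, 0.04, 0, 0, 0],
    [0, 0.004, 0.04, 0, 0, 0],
    [0, 0.004, 0.04, 0, 0, 0],
    [0, 0, 0.015, 0, 0, 0],
    [0, 0, 0.006, 0, 0, 0],
    [0, 0, 0, 0, 0, 0],
    [0, 0, 0, 0, 0, 0]
  ]
}}

```text
clock: 14.7
eef_pos: [0.7808, 0.0793, 0.0913]
ee_rot: [[0.026, 1.0, 0.001], [1.0, -0.026, 0.001], [0.001, 0.001, -1.0]]
wrist_force: [-11.1, 0.7, 28.4]
opening: 0.0003
```

{"name": "apply_moves", "arguments": {
  "motion": [
    [0, -0.004, -0.05, 0, 0, 0],
    [0, -0.004, -0.05, 0, 0, 0],
    [0, -0.004, -0.05, 0, 0, 0],
    [0, -0.004, -0.05, 0, 0, 0],
    [0, -0.004, -0.021, 0, 0, 0],
    [0, 0, 0, 0, 0, 0],
    [0, 0, 0, 0, 0, 0]
  ]
}}

```text
clock: 15.4
eef_pos: [0.7762, 0.0793, 0.1303]
ee_rot: [[0.026, 1.0, -0.0], [1.0, -0.026, -0.0], [-0.0, -0.0, -1.0]]
wrist_force: [-0.5, -0.3, 1.7]
opening: 0.0003
```

```bash
python3 fx.py d; python3 trk.py a d .617 .644;python3 trk.py c d .600 .627
```

```text
15.4 [0.77618288 0.07931542 0.1303362 ] 0.0002584267439757148 [-0.49810632 -0.3183775   1.69992066]
scene jaw/pad hist {578: 0, 581: 0, 584: 5, 587: 4, 590: 28, 593: 1, 596: 5, 599: 2, 602: 1, 605: 0, 608: 0, 611: 1, 614: 2, 617: 3, 620: 2, 623: 4, 626: 24, 629: 4, 632: 4, 635: 6, 638: 2, 641: 8, 644: 6, 647: 5, 650: 7, 653: 4, 656: 6, 659: 2, 662: 0, 665: 0}
housing 244 [array([550.9,  83.6]), array([41.1, 67.6]), np.float64(89.5)]
side jaw/pad hist {578: 0, 581: 20, 584: 8, 587: 5, 590: 4, 593: 1, 596: 1, 599: 3, 602: 4, 605: 2, 608: 6, 611: 28, 614: 4, 617: 6, 620: 6, 623: 5, 626: 1, 629: 0, 632: 4, 635: 7, 638: 8, 641: 5, 644: 9, 647: 5, 650: 9, 653: 7, 656: 5, 659: 9, 662: 5, 665: 7}
housing 298 [array([551.1,  86.9]), array([42.8, 67.4]), np.float64(89.0)]
side pad px [295.3 229.7] shift [13.375  1.875] score 0.941 travel mm 31.9 off-axis px 0.26
side head px [284.1 227.9] shift [13.125  2.25 ] score 0.971 travel mm 31.88 off-axis px -0.14
scene pad px [349.5 187.5] shift [-9.375 -6.75 ] score 0.755 travel mm 32.15 off-axis px -0.15
scene head px [357.6 193.1] shift [-12.125  -4.375] score 0.885 travel mm 33.95 off-axis px 3.37
side pad px [302.4 230.8] shift [6.375 0.75 ] score 0.94 travel mm 15.03 off-axis px 0.26
side head px [291.1 229. ] shift [6.25 1.  ] score 0.979 travel mm 15.03 off-axis px 0.0
scene pad px [344.5 184. ] shift [-4.375 -3.25 ] score 0.758 travel mm 15.36 off-axis px -0.15
scene head px [352.5 189.6] shift [-4.625 -3.   ] score 0.983 travel mm 15.22 off-axis px 0.2
```

View pics/side_d.png

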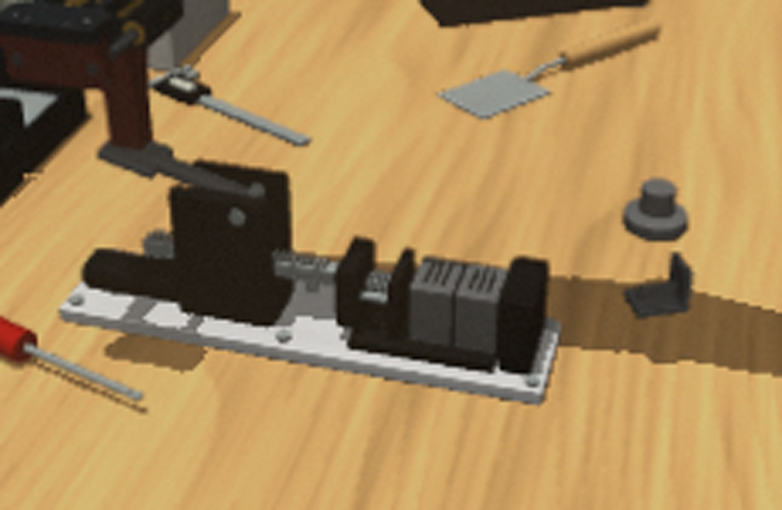

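View pics/scene_d.png

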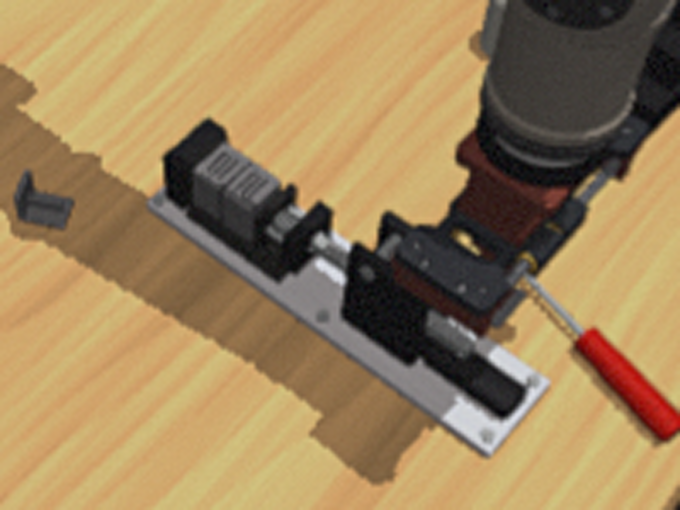

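{"name": "apply_moves", "arguments": {
  "motion": [
    [0, 0.003, 0.03, 0, 0, 0],
    [0, 0.003, 0.03, 0, 0, 0],
    [0, 0.003, 0.03, 0, 0, 0],
    [0, 0.003, 0.02, 0, 0, 0],
    [0, 0, 0.01, 0, 0, 0],
    [0, 0, 0, 0, 0, 0],
    [0, 0, 0, 0, 0, 0]
  ]
}}

```text
clock: 16.2
eef_pos: [0.7798, 0.0792, 0.1072]
ee_rot: [[0.026, 1.0, 0.002], [1.0, -0.026, 0.0], [0.0, 0.002, -1.0]]
wrist_force: [3.9, -0.7, 4.8]
opening: 0.0004
```

```bash
python3 fx.py e; python3 trk.py d e .585 .612
```

```text
16.2 [0.77975451 0.07922005 0.10720793] 0.0003766997996042349 [ 3.8662129  -0.69956719  4.84792066]
scene jaw/pad hist {578: 6, 581: 9, 584: 23, 587: 2, 590: 2, 593: 3, 596: 2, 599: 0, 602: 0, 605: 3, 608: 2, 611: 0, 614: 4, 617: 14, 620: 15, 623: 7, 626: 2, 629: 5, 632: 4, 635: 4, 638: 7, 641: 4, 644: 6, 647: 6, 650: 6, 653: 6, 656: 4, 659: 2, 662: 0, 665: 0}
housing 279 [array([551. ,  81.9]), array([43.4, 67.8]), np.float64(89.7)]
side jaw/pad hist {578: 7, 581: 6, 584: 0, 587: 1, 590: 1, 593: 4, 596: 3, 599: 2, 602: 23, 605: 10, 608: 8, 611: 5, 614: 4, 617: 5, 620: 0, 623: 2, 626: 7, 629: 6, 632: 7, 635: 5, 638: 12, 641: 6, 644: 7, 647: 8, 650: 3, 653: 8, 656: 5, 659: 7, 662: 9, 665: 5}
housing 322 [array([551. ,  85.9]), array([43.4, 66.3]), np.float64(89.5)]
side pad px [308.7 231.8] shift [-0.75 12.  ] score 0.791 travel mm 2.67 off-axis px -11.97
side head px [297.4 230. ] shift [3.    0.375] score 0.979 travel mm 7.12 off-axis px 0.1
scene pad px [340.2 180.9] shift [-1.75  -1.375] score 0.843 travel mm 6.33 off-axis px -0.12
scene head px [348.1 186.5] shift [-2.125 -1.625] score 0.981 travel mm 7.47 off-axis px -0.11
```

{"name": "apply_moves", "arguments": {
  "motion": [
    [0, 0.002, 0.01, 0, 0, 0],
    [0, 0.002, 0.01, 0, 0, 0],
    [0, 0, 0.01, 0, 0, 0],
    [0, 0, 0.005, 0, 0, 0],
    [0, 0, 0, 0, 0, 0],
    [0, 0, 0, 0, 0, 0]
  ]
}}

```text
clock: 16.9
eef_pos: [0.7797, 0.0793, 0.1008]
ee_rot: [[0.026, 1.0, 0.001], [1.0, -0.026, 0.0], [0.0, 0.001, -1.0]]
wrist_force: [0.9, -1.4, 8.3]
opening: 0.0004
```

```bash
python3 fx.py f; python3 trk.py d f .585 .612
```

```text
16.9 [0.7797489  0.07925586 0.10078063] 0.0004166815951511497 [ 0.90261755 -1.40349039  8.31633496]
scene jaw/pad hist {578: 5, 581: 9, 584: 26, 587: 0, 590: 3, 593: 3, 596: 0, 599: 0, 602: 2, 605: 1, 608: 4, 611: 2, 614: 10, 617: 19, 620: 4, 623: 7, 626: 3, 629: 3, 632: 7, 635: 6, 638: 5, 641: 7, 644: 5, 647: 3, 650: 9, 653: 3, 656: 5, 659: 1, 662: 0, 665: 0}
housing 281 [array([551.4,  82.5]), array([67.9, 44.5]), np.float64(1.7)]
side jaw/pad hist {578: 6, 581: 7, 584: 0, 587: 3, 590: 0, 593: 4, 596: 3, 599: 22, 602: 8, 605: 3, 608: 7, 611: 7, 614: 3, 617: 0, 620: 2, 623: 6, 626: 6, 629: 7, 632: 7, 635: 6, 638: 9, 641: 5, 644: 8, 647: 8, 650: 8, 653: 5, 656: 6, 659: 11, 662: 2, 665: 8}
housing 328 [array([550.9,  86.2]), array([44.2, 66.6]), np.float64(88.6)]
side pad px [308.7 231.8] shift [-0.875 12.   ] score 0.795 travel mm 2.38 off-axis px -11.99
side head px [297.4 230. ] shift [4.125 0.625] score 0.965 travel mm 9.83 off-axis px 0.03
scene pad px [340.2 180.9] shift [-1.875 -1.375] score 0.81 travel mm 6.62 off-axis px -0.05
scene head px [348.1 186.5] shift [-2.5   -2.125] score 0.947 travel mm 9.13 off-axis px -0.31
```

View pics/side_f.png

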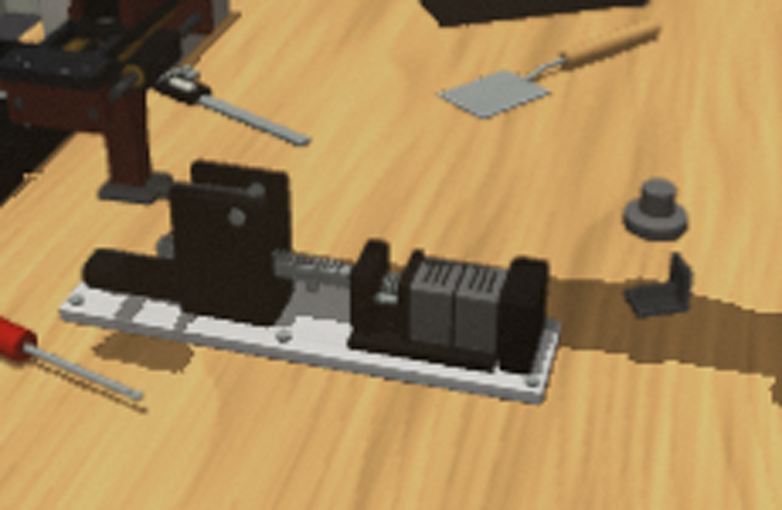

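{"name": "apply_moves", "arguments": {
  "motion": [
    [0, 0.002, 0.01, 0, 0, 0],
    [0, 0.002, 0.01, 0, 0, 0],
    [0, 0, 0.01, 0, 0, 0],
    [0, 0, 0.007, 0, 0, 0],
    [0, 0, 0, 0, 0, 0],
    [0, 0, 0, 0, 0, 0]
  ]
}}

```text
clock: 17.6
eef_pos: [0.7798, 0.0793, 0.0939]
ee_rot: [[0.026, 1.0, -0.001], [1.0, -0.026, 0.0], [0.0, -0.001, -1.0]]
wrist_force: [-2.8, 0.3, 13.5]
opening: 0.0006
```

```bash
python3 fx.py g; python3 trk.py d g .585 .612
```

```text
17.6 [0.77976849 0.07928276 0.09386197] 0.0006256154625871082 [-2.82507512  0.32113675 13.5268797 ]
scene jaw/pad hist {578: 6, 581: 7, 584: 27, 587: 0, 590: 3, 593: 0, 596: 0, 599: 3, 602: 2, 605: 2, 608: 2, 611: 12, 614: 17, 617: 5, 620: 5, 623: 6, 626: 6, 629: 4, 632: 8, 635: 6, 638: 5, 641: 5, 644: 6, 647: 7, 650: 3, 653: 8, 656: 4, 659: 3, 662: 0, 665: 0}
housing 286 [array([550.9,  83.6]), array([44.4, 68.4]), np.float64(89.0)]
side jaw/pad hist {578: 7, 581: 6, 584: 0, 587: 2, 590: 1, 593: 3, 596: 22, 599: 7, 602: 6, 605: 4, 608: 5, 611: 8, 614: 0, 617: 2, 620: 5, 623: 6, 626: 7, 629: 5, 632: 7, 635: 8, 638: 4, 641: 8, 644: 5, 647: 7, 650: 9, 653: 4, 656: 9, 659: 8, 662: 8, 665: 7}
housing 323 [array([550.7,  86.3]), array([44.7, 66.7]), np.float64(88.8)]
side pad px [308.7 231.8] shift [-0.75 12.  ] score 0.793 travel mm 2.67 off-axis px -11.97
side head px [297.4 230. ] shift [5.125 0.875] score 0.909 travel mm 12.25 off-axis px -0.06
scene pad px [340.2 180.9] shift [-21.125 -19.625] score 0.736 travel mm 81.39 off-axis px -3.96
scene head px [348.1 186.5] shift [-3.125 -3.   ] score 0.817 travel mm 11.96 off-axis px -0.66
```

{"name": "apply_moves", "arguments": {
  "motion": [
    [0, 0, 0.008, 0, 0, 0],
    [0, 0, 0, 0, 0, 0],
    [0, 0, 0, 0, 0, 0],
    [0, 0, 0, 0, 0, 0],
    [0, 0, 0, 0, 0, 0]
  ]
}}

```text
clock: 18.2
eef_pos: [0.7797, 0.0793, 0.0925]
ee_rot: [[0.026, 1.0, -0.001], [1.0, -0.026, 0.0], [0.0, -0.001, -1.0]]
wrist_force: [-3.1, 0.5, 14.6]
opening: 0.0004
```

```bash
python3 fx.py i; python3 trk.py d i .585 .612; python3 trk.py a i .644 .644
```

```text
18.2 [0.77967852 0.07926572 0.0924791 ] 0.00044471837637667986 [-3.10148544  0.4563326  14.6497096 ]
scene jaw/pad hist {578: 4, 581: 6, 584: 25, 587: 1, 590: 2, 593: 0, 596: 0, 599: 3, 602: 3, 605: 2, 608: 3, 611: 23, 614: 7, 617: 7, 620: 3, 623: 4, 626: 8, 629: 4, 632: 7, 635: 6, 638: 6, 641: 6, 644: 4, 647: 9, 650: 4, 653: 6, 656: 5, 659: 2, 662: 0, 665: 0}
housing 284 [array([551. ,  82.5]), array([44.1, 68. ]), np.float64(89.1)]
side jaw/pad hist {578: 7, 581: 6, 584: 0, 587: 2, 590: 1, 593: 4, 596: 21, 599: 8, 602: 6, 605: 5, 608: 7, 611: 2, 614: 0, 617: 5, 620: 5, 623: 6, 626: 8, 629: 5, 632: 6, 635: 8, 638: 4, 641: 7, 644: 6, 647: 8, 650: 8, 653: 3, 656: 11, 659: 7, 662: 4, 665: 8}
housing 328 [array([551. ,  86.2]), array([46.1, 66.5]), np.float64(88.2)]
side pad px [308.7 231.8] shift [-7.375 -4.25 ] score 0.795 travel mm -18.5 off-axis px 3.04
side head px [297.4 230. ] shift [5.5 1. ] score 0.891 travel mm 13.17 off-axis px -0.12
scene pad px [340.2 180.9] shift [-21.    -19.625] score 0.738 travel mm 81.1 off-axis px -4.03
scene head px [348.1 186.5] shift [-7.25  1.25] score 0.803 travel mm 14.59 off-axis px 5.18
side pad px [284.1 227.9] shift [18.5   3.25] score 0.868 travel mm 44.96 off-axis px -0.28
side head px [284.1 227.9] shift [18.5   3.25] score 0.868 travel mm 44.96 off-axis px -0.28
scene pad px [357.6 193.1] shift [ -5.125 -26.375] score 0.759 travel mm 52.75 off-axis px -18.66
scene head px [357.6 193.1] shift [ -5.125 -26.375] score 0.759 travel mm 52.75 off-axis px -18.66
```

View pics/side_i.png

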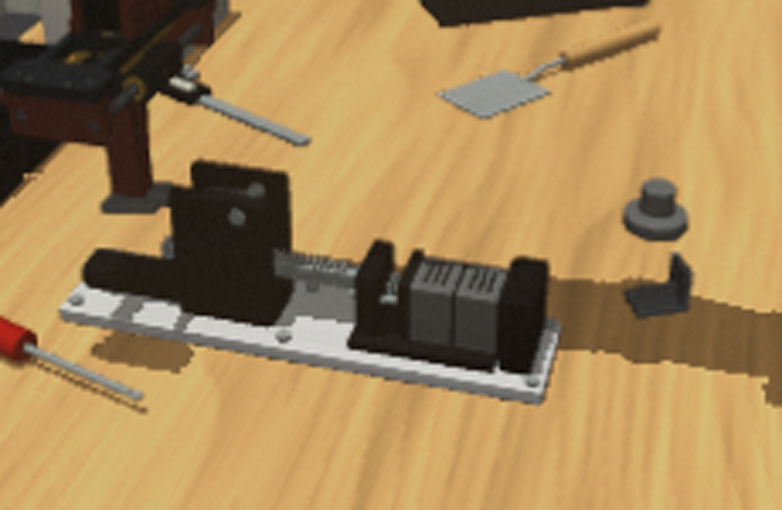

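View pics/scene_i.png

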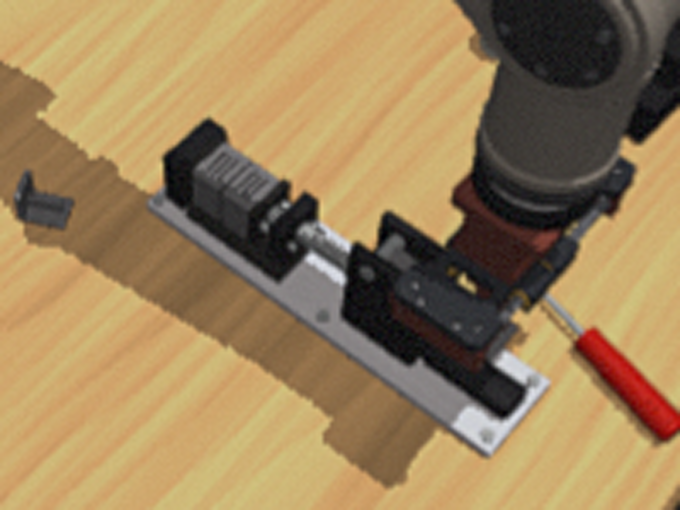

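The head has moved on about 13.3 mm while the pad stopped after about 6.3, so the squeeze is around 7-8 mm. A trigger force of 14.6 N agrees with that. The housing is square against the jaw and nothing touches it, so I'm handing in.

```bash
python3 -c "
from cell import ctrl
print(ctrl.job_done()); s=ctrl.sense(); print(s['clock'],s['eef_pos'],s['wrist_force'])"
```

```text
the job is handed in; nothing more can be done
None
the job is handed in; nothing more can be done
```

I gripped the housing across its width, set it on the bed pushed square against the fixed jaw, and let go of it. I then pumped the trigger with two full presses and a third, gradual one. The job was handed in at about 18 s of the 58 s, with the fingers still holding the trigger down; it reported no verdict.

**Placing (wrist camera, after release):**
- The housing's top was at z 0.064 m, as it should be when standing on the bed.
- Its centre was at (0.5464, 0.0861) m, within about 1–2 mm of my estimate of the seat.
- It was within about 0.3° of square to the clamp.

**Grip (last readings):**
- The trigger force was 14.6 N, with the fingertips at z 0.0925 m, about 1 mm short of the trigger's stop.
- The jaw advanced about 13 mm on the last press, while the pad stopped after about 6.3 mm. That puts the spring squeeze at roughly 7–8 mm, or about 14–17 N. This agrees with the trigger force, and may be slightly under half-way.

**Checks that failed or disagreed:**
- Tracking the pad in the images became unreliable once it touched the housing, so the squeeze rests on the jaw tracking, the trigger geometry and the force.
- The last depth fits of the housing's top took in the pad as well (67 mm long instead of 60). For its final pose I relied on the pictures, which show it square against the jaw and clear of the fingers.
- The bystanders looked unmoved in the last pictures, but I did not measure them.

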